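Index the service turntable one stop

TASK

Two service turntables stand on the bench, each locked by a black spring plunger knob. On the one that carries the opened firewall, pull the knob up, swing the turntable to the next hole (the middle one of three) and let the plunger snap fully home there. Leave the other turntable, with the closed box, as it is.

Things in the scene. Friction and masses are not known exactly. Their poses are not given: they have to be found in the camera images.
- stand: Fixed base of the turntable to work on, 180 mm across. Origin on the vertical turning axis at table height, z up. On one side an index plate, top 30 mm up, has three countersunk holes 120 mm from the axis, 40 degrees apart, the middle one along -x. The steel turntable on it carries the opened firewall (lid off, board and fan showing; 140 x 100 mm, top 72 mm up) and a tongue (top 40 mm up) with the plunger.
- stand_knob (a point): Centre of that turntable's plunger knob: black, round, 30 mm across, 28 mm tall, 78 mm above the table when home, 120 mm from the axis. Spins freely on its pin. A spring pulls it down (about 6 N at home, 11 N at the stop 28 mm up). The pin sits 18 mm deep: lifted 20 to 24 mm, it is clear and the table swings freely. Let go within 10 mm of a hole it drops in; elsewhere it rides on the plate.
- stand_next_hole (a point): Centre of the mouth of the middle hole, to be reached, in the top of the index plate, 30 mm above the table. The plunger starts in an end hole; from there this one is 40 degrees counterclockwise seen from above (the third is 40 degrees further). With the plunger home here, the knob's centre is straight above this point, 48 mm higher.
- spare_knob (a point): Centre of the plunger knob of the other turntable, which is alike but carries a closed dark box with slots in its lid. To be left as it is.

How it is judged:
By the outcome, as a careful person would: the job done as asked, in the order asked, and still so for the second after the job is handed in, with the robot touching nothing.
It also fails if it takes over 32 s, if anything falls off the work surface, if the arm or the gripper's body presses on something with over 40 N, if the wrist force passes 120 N, or if a joint passes its speed limit or range.

ROBOT

A 6-joint arm with a two-finger parallel gripper is mounted at the origin on the work surface. World frame = base frame: x ahead of the robot, y to its left, z up, the work surface at z = 0. Lengths are in m, angles in rad, forces in N, time in s.
With the tool pointing down it reaches from about 0.35 to 0.95 m from the base axis. Payload 17.4 kg.
Tool frame: the origin (TCP) lies on the centre line of the jaws, within the pads' length; the fingertips stand robot.nose_length ahead of it and the grasp point (between the pads) lies 5 mm behind it (robot.nose_length is the distance from the TCP to the fingertips, in m); z points along the fingers, y is the line along which they close (so a half turn about z gives the same grasp; the last joint's range is limited). The gripper opens to 93 mm and grips with 3 to 60 N. Pads are 15 mm wide; open, the fingers measure 128 mm over their backs; the gripper's body (75 mm by 188 mm) begins 65 mm behind the grasp point.
Start: joints at [1.262, 0.116, 1.442, -0, 1.584, -0.038], TCP at [0.181, 0.65, 0.201] pointing down, gripper open.
Joint ranges: [-2.83, 2.83], [-0.83, 2.19], [0.07, 2.5], [-1.14, 4.28], [0.01, 3], [-2.97, 2.97]. Speed limits (rad/s): [1.89, 1.89, 2.22, 3.14, 3.14, 3.14].

INTERFACE

Orientations are given as a 3x3 rotation matrix whose columns are the frame's x, y, z axes.
In Python, from plant import robot gives the robot as it stands.
- The arm moves only by the tool move_arm, never from a script. Its argument "deltas" is a list that holds one entry, the list of rows, each a list of 7 numbers: the shift along the world's x, y, z in cm, then the turn, a rotation vector about the world's x, y, z in rad, then the closure, from 0 (fully open) to 1 (shut). A call has 1 to 12 rows; each row shifts and turns the commanded pose from where the row before left it; what a row does not reach is not made up. A row lasts 1/8 s, in which the tool goes at most 62.5 mm and 10.7 degrees, less where a joint would pass 70% of its speed; a pose out of reach is approached as far as the arm can. A call with a gripper value outside its range is refused whole. The fingers move at their own pace and stop on an object; the grip force is fixed at half the most. Time passes only in rows, so rows that do not move let the fingers close. It gives the time, the measured TCP pose, the force, the opening and the grip force at its end, in the units of the state.
- robot.get_state(): the state, without advancing time (a new reading comes with each control period).
- robot.grab_frame(name): name is "side" or "top"; returns a dict with "color" (384x512x3 uint8, blue, green, red), "fovy" (degrees; the focal length in pixels is half the picture's height over the tangent of half this angle, whatever the lens; pixels are square), "cx", "cy" (the principal point, pixels), "k1" (the pictures are not rectified: a ray, as slopes to the right and down, at radius r is drawn at 1 + k1 r^2 times it, then the intrinsics apply), "rvec" (rotation vector, rad) and "tvec" (3), from world to camera coordinates, as OpenCV has them. Camera axes: x right, y down, z forward; pixel columns grow to the right and rows downward; lengths in m; the calibration is good to about 2 mm. A picture is of the moment at which its call begins. There is no depth.
- robot.finish_job(): hands the job in; it is judged then, once.
The state is a dict: "clock": time; "qpos": joint angles; "dq": joint speeds; "joint_efforts": joint torques, N m; "tool_pos": TCP position; "orientation": TCP orientation; "ft_force": force on the tool from outside, world axes, zero at the start; "wrist_torque": the same for the moment, N m; "grip_width": finger opening in m; "grasp_force": force on a finger pad.
Only numpy, scipy, OpenCV 4.12 (cv2) and the standard library are available. Lean on these libraries where they do the work, as an engineer would, in place of code of your own. Each camera call takes 0.05 s, during which the arm holds its last target. There are 200 camera calls.

## Working session

There is one attempt and no reset: what is moved stays moved. The work goes in short steps, Python scripts to look and compute and a tool call to move; the robot and the scene stay as the last step left them, time stands still between calls to the robot, and variables do not carry over. Pictures are saved under pics/ and viewed, at most 10 in all, crops included, and the job is handed in when it is done.

Besides the shell and the picture viewer there is one more tool, called after "Request:" by a JSON object that holds its "api" and its "payload", one argument or row to a line. move_arm: Moves the arm, as the interface text tells. Its arguments: {"type":"object","properties":{"deltas":{"type":"array"}},"required":["deltas"]}

```bash
mkdir -p pics
cat > h.py <<'E'
import numpy as np, cv2
from plant import robot
def grab(n,f=None):
    d=robot.grab_frame(n)
    if f: cv2.imwrite('pics/'+f,d['color'])
    return d
def cam(d):
    f=192/np.tan(np.radians(d['fovy'])/2)
    K=np.array([[f,0,d['cx']],[0,f,d['cy']],[0,0,1.]])
    return K,np.array([d['k1'],0,0,0,0.]),np.array(d['rvec'],float),np.array(d['tvec'],float)
def ray(d,px):
    K,D,r,t=cam(d); R=cv2.Rodrigues(r)[0]
    u=cv2.undistortPoints(np.array([[px]],float),K,D)[0,0]
    return -R.T@t, R.T@np.array([u[0],u[1],1])
def onz(d,px,z):
    o,v=ray(d,px); return o+v*(z-o[2])/v[2]
def proj(d,P):
    K,D,r,t=cam(d); return cv2.projectPoints(np.array(P,float).reshape(-1,3),r,t,K,D)[0][:,0]
E
python3 - <<'E'
from h import *
a=grab('top','t0.png');b=grab('side','s0.png')
s=robot.get_state();print(s['clock'],s['tool_pos'],s['orientation'],s['grip_width'],robot.nose_length)
for d in(a,b):print(ray(d,(d['cx'],d['cy'])),d['fovy'])
E
```

```text
0.1 [0.18051723 0.65021875 0.20039774] [[-9.63546597e-01  2.67540368e-01 -3.28040305e-04]
 [ 2.67540562e-01  9.63546122e-01 -9.58749625e-04]
 [ 5.95777362e-05 -1.01156403e-03 -9.99999487e-01]] 0.09287254643392918 0.014
(array([0.30374997, 0.03748186, 1.22771771]), array([ 2.00129684e-01, -8.69307015e-04, -9.79769031e-01])) 46.468250972365695
(array([ 0.40467835, -0.71352667,  0.75840492]), array([ 0.12682363,  0.72772472, -0.67404191])) 48.31098813667485
```

View pics/t0.png

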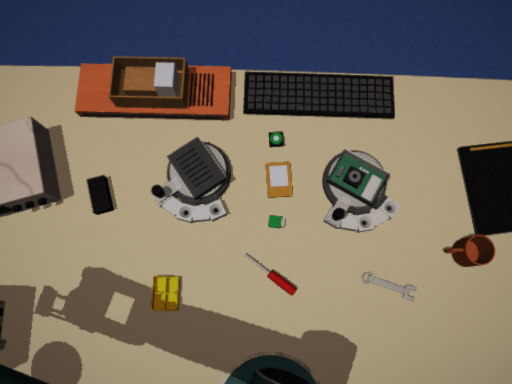

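View pics/s0.png

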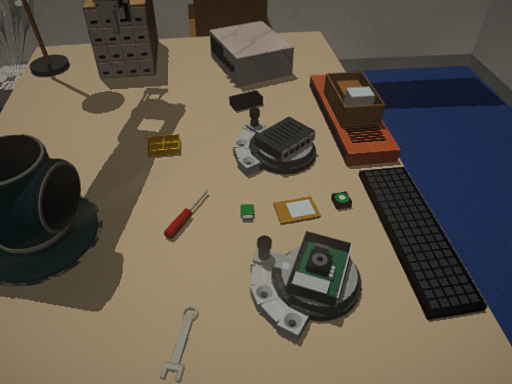

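The top view shows the opened firewall at about (357,180). Its knob is near (338,213), with the free holes at about (365,223) and (390,208). The side view shows the same knob at about (264,243). I'll measure it more precisely.

Run:
```python
from h import *
a=grab('top');b=grab('side')
ca=cv2.resize(a['color'][140:240,310:410],None,fx=5,fy=5,interpolation=3)
cb=cv2.resize(b['color'][225:345,240:370],None,fx=5,fy=5,interpolation=3)
c=np.zeros((600,1150,3),np.uint8);c[:500,:500]=ca;c[:,500:]=cb
cv2.imwrite('pics/c1.png',cv2.resize(c,None,fx=.69,fy=.69,interpolation=3))
for n,p in dict(h2=(365,223),h3=(390,208)).items():print(n,onz(a,p,.03))
print(onz(a,(338,213),.085))
```

```text
h2 [ 0.48939139 -0.24661195  0.03      ]
h3 [ 0.53291098 -0.31636685  0.03      ]
[ 0.50507732 -0.16335856  0.085     ]
```

View pics/c1.png

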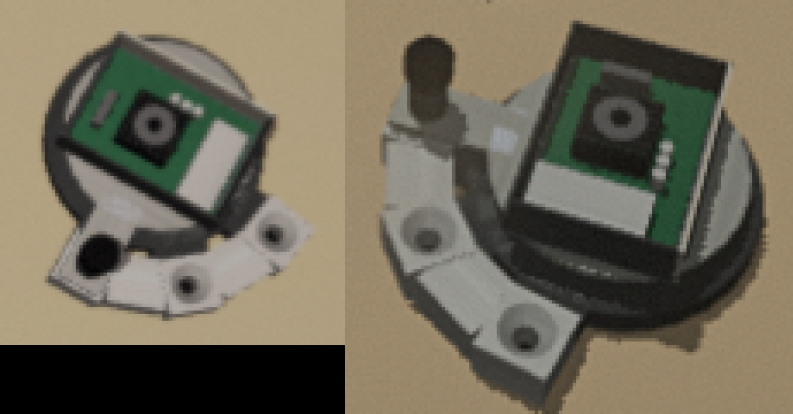

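The crop shows the knob at top (339.0,214.2) and side (264.3,243.3). The middle hole is at top (364.8,222.3) and side (264.3,291.7), and the third hole at top (390.3,207.2) and side (292.5,320.1).

Run:
```python
from h import *
a=grab('top');b=grab('side')
def tri(p,q):
    o1,v1=ray(a,p);o2,v2=ray(b,q)
    A=np.c_[v1,-v2];s=np.linalg.lstsq(A,o2-o1,rcond=None)[0]
    x,y=o1+s[0]*v1,o2+s[1]*v2;return (x+y)/2,np.linalg.norm(x-y)
print('tri k,h2,h3',tri((339,214.2),(264.3,243.3)),tri((364.8,222.3),(264.3,291.7)),tri((390.3,207.2),(292.5,320.1)))
h2=(onz(a,(364.8,222.3),.03)+onz(b,(264.3,291.7),.03))/2
h3=(onz(a,(390.3,207.2),.03)+onz(b,(292.5,320.1),.03))/2
k=onz(a,(339,214.2),.09);kb=onz(b,(264.3,243.3),.08);print('planes',h2,h3,k,kb)
k=(k+kb)/2
print('chords (82.1, 154.3)',np.linalg.norm((k-h2)[:2]),np.linalg.norm((h3-h2)[:2]),np.linalg.norm((k-h3)[:2]))
# axis: rigid fit of three holes
from scipy.optimize import least_squares
P=np.array([k,h2,h3])[:,:2]
f=lambda p:(np.array([[p[0]+.12*np.cos(p[2]+i*.6981),p[1]+.12*np.sin(p[2]+i*.6981)] for i in(0,1,2)])-P).ravel()
r=least_squares(f,[.6,-.22,3.]);print('axis',r.x,np.degrees(r.x[2]),'resid mm',r.fun*1e3)
for i in range(3):print(r.x[:2]+.12*np.array([np.cos(r.x[2]+i*.6981),np.sin(r.x[2]+i*.6981)]))
```

```text
tri k,h2,h3 (array([ 0.5042689 , -0.16626166,  0.08334122]), np.float64(0.003919532591546147)) (array([ 0.49285782, -0.24574577,  0.03145641]), np.float64(0.0035352593269338873)) (array([ 0.53558491, -0.31617476,  0.03382967]), np.float64(0.0022723763716151596))
planes [ 0.49305772 -0.24533568  0.03      ] [ 0.53630272 -0.31560219  0.03      ] [ 0.50112521 -0.16506294  0.09      ] [ 0.50675259 -0.16324114  0.08      ]
chords (82.1, 154.3) 0.08190960079654487 0.08250765029727827 0.15486950526446946
axis [ 0.61015877 -0.22057781  2.65354243] 152.03678204225918 resid mm [ 0.23001669 -0.15720634 -0.26141442 -0.26315789  0.03139778  0.42036424]
[ 0.50416892 -0.16430925]
[ 0.49279631 -0.24559884]
[ 0.53633412 -0.31518182]
```

The three points fit the known geometry to within 0.5 mm: knob (0.504,-0.164), next hole (0.493,-0.246), axis (0.610,-0.221). Next I move above the knob.

Request:
{"api": "move_arm", "payload": {
  "deltas": [
    [[2,-5,0,0,0,0,0.2],[2,-5,0,0,0,0,0.2],[2,-5,0,0,0,0,0.2],[2,-5,0,0,0,0,0.2],[2,-5,0,0,0,0,0.2],[2,-5,0,0,0,0,0.2],[2,-5,0,0,0,0,0.2],[2,-5,0,0,0,0,0.2],[2,-5,0,0,0,0,0.2],[2,-5,0,0,0,0,0.2],[2,-5,0,0,0,0,0.2],[2,-5,0,0,0,0,0.2]]
  ]
}}

```text
clock: 1.8
tool_pos: [0.4209, 0.0486, 0.2013]
orientation: [[-0.964, 0.268, 0.001], [0.268, 0.964, 0.0], [-0.001, 0.0, -1.0]]
ft_force: [0.9, 0.4, -0.5]
grip_width: 0.0742
grasp_force: 0.0
```

Request:
{"api": "move_arm", "payload": {
  "deltas": [
    [[2,-5,0,0,0,0,0.3],[2,-5,0,0,0,0,0.3],[2,-5,0,0,0,0,0.3],[2,-5,-1,0,0,0,0.3],[0.4,-1.4,-2,0,0,0,0.3],[0,0,-2,0,0,0,0.3],[0,0,0,0,0,0,0.3]]
  ]
}}

```text
clock: 2.68
tool_pos: [0.5036, -0.1623, 0.1492]
orientation: [[-0.964, 0.267, -0.003], [0.267, 0.964, 0.001], [0.003, 0.0, -1.0]]
ft_force: [-0.4, 0.9, 0.4]
grip_width: 0.0647
grasp_force: 0.0
```

Run:
```python
from h import *
a=grab('top');b=grab('side');s=robot.get_state();print(s['tool_pos'])
T=s['tool_pos'];print('TCP proj side',proj(b,[T,T-[0,0,.014]]),'knob',proj(b,[[.504,-.164,.078]]))
c=b['color'][170:300,190:340]
cv2.imwrite('pics/c2.png',cv2.resize(c,None,fx=4,fy=4,interpolation=3))
```

```text
[ 0.50449851 -0.16249904  0.1515166 ]
TCP proj side [[263.85103485 219.28872753]
 [263.70737763 224.18032165]] knob [[263.00478105 244.36263276]]
```

View pics/c2.png

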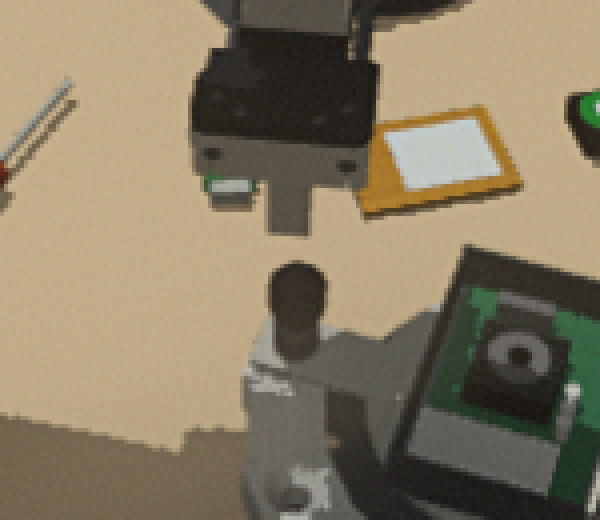

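The near finger, at about (262,228), sits straight above the knob at about (264.5,242.5), which is aligned within 1–2 mm. I'll descend and grip.

Request:
{"api": "move_arm", "payload": {
  "deltas": [
    [[0.1,-0.1,-2,0,0,0,0.3],[0,0,-2,0,0,0,0.3],[0,0,-2,0,0,0,0.3],[0,0,-1.6,0,0,0,0.3],[0,0,0,0,0,0,0.3],[0,0,0,0,0,0,0.9],[0,0,0,0,0,0,0.9],[0,0,0,0,0,0,0.9],[0,0,0,0,0,0,0.9],[0,0,0,0,0,0,0.9],[0,0,0,0,0,0,0.9]]
  ]
}}

```text
clock: 4.15
tool_pos: [0.5056, -0.1646, 0.075]
orientation: [[-0.964, 0.268, -0.0], [0.268, 0.964, -0.0], [0.0, -0.0, -1.0]]
ft_force: [0.1, 1.0, -0.5]
grip_width: 0.0112
grasp_force: 0.0
```

The jaws closed to 11 mm with no force, so the knob isn't between the pads. I'll look before going on.

Run:
```python
from h import *
b=grab('side');a=grab('top');s=robot.get_state();print(s['tool_pos'],s['grip_width'],s['grasp_force'],s['ft_force'])
c=np.hstack([cv2.resize(b['color'][200:320,200:300],None,fx=4,fy=4,interpolation=3),cv2.resize(a['color'][140:260,300:400],None,fx=4,fy=4,interpolation=3)])
cv2.imwrite('pics/c3.png',c)
```

```text
[ 0.50556692 -0.16458148  0.07504671] 0.009953198131281439 0.0 [ 0.74255936  0.04187275 -0.40537634]
```

View pics/c3.png

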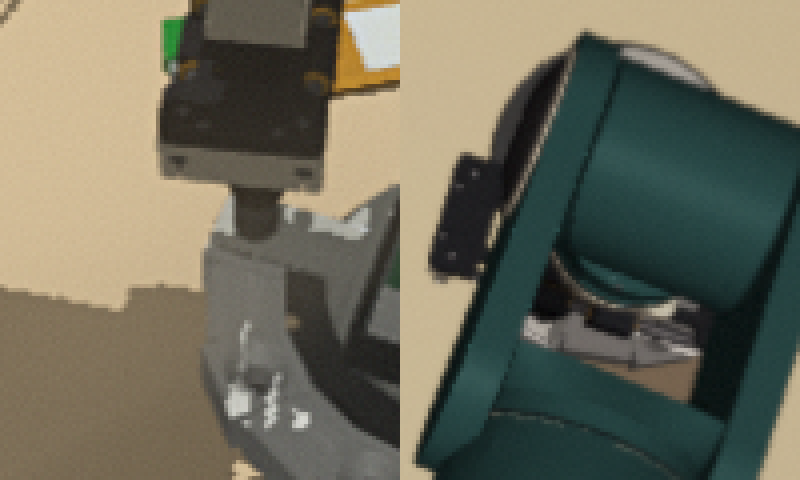

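The gripper body hides the pads, and only the knob's neck shows, at about (264,253). I'll check the projections numerically and lift a little to see whether the knob is held.

Request:
{"api": "move_arm", "payload": {
  "deltas": [
    [[0,0,0.5,0,0,0,0.9],[0,0,0.5,0,0,0,0.9],[0,0,0,0,0,0,0.9],[0,0,0,0,0,0,0.9]]
  ]
}}

```text
clock: 4.75
tool_pos: [0.5056, -0.1646, 0.0851]
orientation: [[-0.964, 0.268, 0.0], [0.268, 0.964, -0.0], [-0.0, -0.0, -1.0]]
ft_force: [-0.5, 0.8, 0.1]
grip_width: 0.0092
grasp_force: 0.0
```

Request:
{"api": "move_arm", "payload": {
  "deltas": [
    [[0,0,2,0,0,0,0.9],[0,0,3,0,0,0,0.9],[0,0,3,0,0,0,0.9],[0,0,0,0,0,0,0.9],[0,0,0,0,0,0,0.9]]
  ]
}}

```text
clock: 5.38
tool_pos: [0.5055, -0.1645, 0.1651]
orientation: [[-0.964, 0.268, -0.0], [0.268, 0.964, 0.0], [0.0, 0.0, -1.0]]
ft_force: [0.3, -0.1, 0.7]
grip_width: 0.0095
grasp_force: 0.0
```

Run:
```python
from h import *
b=grab('side');a=grab('top');s=robot.get_state();T=s['tool_pos'];print(T,s['grip_width'])
print('tip proj side',proj(b,[T-[0,0,.014]]),'top',proj(a,[T-[0,0,.014]]))
b0=cv2.resize(b['color'][170:300,220:320],None,fx=4,fy=4,interpolation=3)
a0=cv2.resize(a['color'][130:260,300:400],None,fx=4,fy=4,interpolation=3)
cv2.imwrite('pics/c4.png',np.hstack([b0,a0]))
```

```text
[ 0.50523263 -0.16446876  0.16430974] 0.009066495302962899
tip proj side [[264.37655287 220.42491195]] top [[343.08378521 208.46975677]]
```

View pics/c4.png

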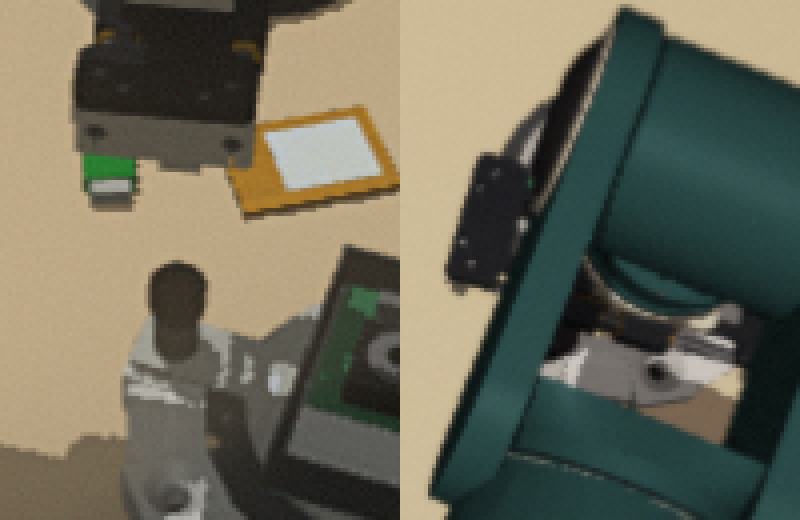

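The closed fingertip shows at about (265,212), but the reported pose puts it at (264.4,220.4). So the real tip is higher than the reported pose and my assumed nose length imply, or further back. I'll compare the body edges with their predicted positions too.

Run:
```python
from h import *
b=grab('side');a=grab('top');s=robot.get_state();T=s['tool_pos'];R=s['orientation'];print(T, robot.nose_length,[x for x in dir(robot) if x[0]!='_'])
P=lambda x,y,z:T+R@np.array([x,y,z])
for z in(-.07,-.05,-.09):
  print(z,'side near-end lower corners',proj(b,[P(.0375,-.094,z),P(-.0375,-.094,z)]).round(1).tolist())
for z in(-.07,-.11,-.15):print(z,'top +y end corners',proj(a,[P(.0375,.094,z),P(-.0375,.094,z)]).round(1).tolist())
for dz in (.014,0,-.01,-.02):print(dz,'tip px',proj(b,[P(0,0,dz),P(-.0075,-.018,dz),P(.0075,-.018,dz)]).round(1).tolist())
```

```text
[ 0.50531394 -0.1644597   0.16432689] 0.014 ['PlanningError', 'finish_job', 'get_state', 'grab_frame', 'nose_length']
-0.07 side near-end lower corners [[236.3, 225.5], [282.0, 230.0]]
-0.05 side near-end lower corners [[236.6, 233.5], [281.4, 238.0]]
-0.09 side near-end lower corners [[236.0, 217.1], [282.7, 221.7]]
-0.07 top +y end corners [[305.7, 205.2], [314.7, 174.6]]
-0.11 top +y end corners [[307.6, 201.8], [317.0, 170.0]]
-0.15 top +y end corners [[309.7, 198.1], [319.4, 165.0]]
0.014 tip px [[264.4, 220.4], [267.3, 227.8], [259.4, 227.0]]
0 tip px [[264.6, 215.4], [267.5, 222.8], [259.5, 222.0]]
-0.01 tip px [[264.7, 211.8], [267.6, 219.1], [259.6, 218.4]]
-0.02 tip px [[264.8, 208.1], [267.8, 215.4], [259.7, 214.7]]
```

Side-view checks put the tip 27–41 mm higher than reported. There was also no contact with the jaws closed at a reported 0.075, so the error is at least 31 mm. The top view of the body rules out a y offset as the cause. The real tips must therefore be roughly 35 mm higher than assumed. I'll reopen and go lower, watching force and width.

Request:
{"api": "move_arm", "payload": {
  "deltas": [
    [[0,0,0,0,0,0,0.3],[0,0,0,0,0,0,0.3],[0,0,-2,0,0,0,0.3],[0,0,-3,0,0,0,0.3],[0,0,-3,0,0,0,0.3],[0,0,-1,0,0,0,0.3],[0,0,-0.5,0,0,0,0.3],[0,0,-0.5,0,0,0,0.3],[0,0,0,0,0,0,0.3]]
  ]
}}

```text
clock: 6.7
tool_pos: [0.5057, -0.1647, 0.0654]
orientation: [[-0.964, 0.267, 0.0], [0.267, 0.964, -0.0], [-0.001, -0.0, -1.0]]
ft_force: [0.9, -1.0, 0.4]
grip_width: 0.065
grasp_force: 0.0
```

Run:
```python
from h import *
b=grab('side');s=robot.get_state();T=s['tool_pos'];print(T,s['grip_width'],s['ft_force'])
cv2.imwrite('pics/c5.png',cv2.resize(b['color'][190:310,200:340],None,fx=5,fy=5,interpolation=3))
print(proj(b,[T+s['orientation']@[0,-.033,.014],[.505,-.164,.064],[.505,-.164,.04]]))
```

```text
[ 0.50579586 -0.16466337  0.06554494] 0.06505216133091624 [ 0.94408193  0.83083378 -0.64829013]
[[261.82824389 265.44806664]
 [263.35764795 248.64998664]
 [263.13836875 255.87273749]]
```

View pics/c5.png

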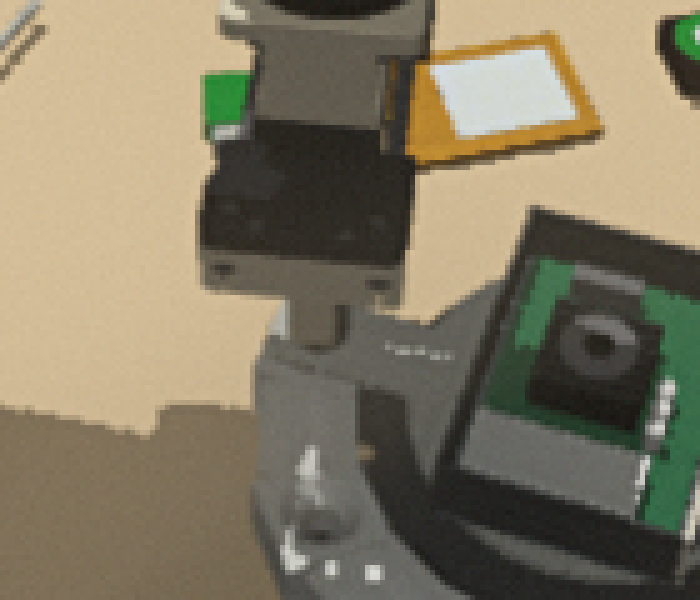

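The near fingertip shows at about (262,259), against a prediction of at least 265, so it is clearly still high. I'll go down 10 mm more and close.

Request:
{"api": "move_arm", "payload": {
  "deltas": [
    [[0,0,-0.5,0,0,0,0.3],[0,0,-0.5,0,0,0,0.3],[0,0,0,0,0,0,0.9],[0,0,0,0,0,0,0.9],[0,0,0,0,0,0,0.9],[0,0,0,0,0,0,0.9],[0,0,0,0,0,0,0.9],[0,0,0,0,0,0,0.9]]
  ]
}}

```text
clock: 7.75
tool_pos: [0.5056, -0.1646, 0.0551]
orientation: [[-0.964, 0.267, 0.0], [0.267, 0.964, 0.0], [-0.0, 0.0, -1.0]]
ft_force: [-0.1, 0.6, 0.1]
grip_width: 0.0292
grasp_force: 30.0
```

The jaws now hold the 30 mm knob at 30 N, but only near its top. I'll reopen a little, go 12 mm deeper, regrip, then lift 22 mm gently.

Request:
{"api": "move_arm", "payload": {
  "deltas": [
    [[0,0,0,0,0,0,0.5],[0,0,0,0,0,0,0.5],[0,0,-0.6,0,0,0,0.5],[0,0,-0.6,0,0,0,0.5],[0,0,0,0,0,0,0.9],[0,0,0,0,0,0,0.9],[0,0,0,0,0,0,0.9],[0,0,0,0,0,0,0.9]]
  ]
}}

```text
clock: 8.75
tool_pos: [0.5056, -0.1646, 0.0431]
orientation: [[-0.964, 0.267, 0.0], [0.267, 0.964, 0.0], [-0.0, 0.0, -1.0]]
ft_force: [0.7, 0.4, -0.9]
grip_width: 0.0292
grasp_force: 30.0
```

Request:
{"api": "move_arm", "payload": {
  "deltas": [
    [[0,0,0.5,0,0,0,0.9],[0,0,0.5,0,0,0,0.9],[0,0,0.5,0,0,0,0.9],[0,0,0.5,0,0,0,0.9],[0,0,0.2,0,0,0,0.9],[0,0,0,0,0,0,0.9]]
  ]
}}

```text
clock: 9.5
tool_pos: [0.5055, -0.1646, 0.065]
orientation: [[-0.964, 0.268, -0.0], [0.268, 0.964, -0.0], [0.0, -0.0, -1.0]]
ft_force: [3.3, -1.5, -10.5]
grip_width: 0.0291
grasp_force: 30.0
```

The pull of 10.5 N matches the spring at 22 mm of lift. Now I swing 40° counterclockwise along the arc.

Request:
{"api": "move_arm", "payload": {
  "deltas": [
    [[-0.45,-0.95,0,0,0,0,0.9],[-0.37,-0.98,0,0,0,0,0.9],[-0.28,-1.01,0,0,0,0,0.9],[-0.18,-1.03,0,0,0,0,0.9],[0,0,0,0,0,0,0.9]]
  ]
}}

```text
clock: 10.12
tool_pos: [0.4928, -0.2054, 0.0651]
orientation: [[-0.963, 0.268, 0.001], [0.268, 0.963, -0.0], [-0.001, 0.0, -1.0]]
ft_force: [7.3, -1.3, -9.7]
grip_width: 0.0289
grasp_force: 30.0
```

Request:
{"api": "move_arm", "payload": {
  "deltas": [
    [[-0.11,-1.04,0,0,0,0,0.9],[-0.01,-1.05,0,0,0,0,0.9],[0.09,-1.04,0,0,0,0,0.9],[0.17,-1.03,0,0,0,0,0.9],[0,0,0,0,0,0,0.9],[0,0,0,0,0,0,0.9]]
  ]
}}

```text
clock: 10.88
tool_pos: [0.4947, -0.2462, 0.0652]
orientation: [[-0.963, 0.268, 0.002], [0.268, 0.963, 0.001], [-0.002, 0.001, -1.0]]
ft_force: [10.2, 2.1, -10.2]
grip_width: 0.0293
grasp_force: 30.0
```

Radial load is 10 N, so I'll shift 1 mm toward the axis. Then I lower partway, so the pin enters the hole, and check.

Request:
{"api": "move_arm", "payload": {
  "deltas": [
    [[0.1,0,0,0,0,0,0.9],[0,0,-0.4,0,0,0,0.9],[0,0,-0.4,0,0,0,0.9],[0,0,-0.3,0,0,0,0.9],[0,0,0,0,0,0,0.9]]
  ]
}}

```text
clock: 11.5
tool_pos: [0.4948, -0.2459, 0.0537]
orientation: [[-0.964, 0.268, -0.001], [0.268, 0.964, 0.0], [0.001, -0.0, -1.0]]
ft_force: [-3.5, -0.2, -7.2]
grip_width: 0.0292
grasp_force: 30.0
```

The force is consistent with the pin entering the hole. I'll release and let it snap, then check before retreating.

Request:
{"api": "move_arm", "payload": {
  "deltas": [
    [[0,0,0,0,0,0,0.4],[0,0,0,0,0,0,0.4],[0,0,0,0,0,0,0.4],[0,0,0,0,0,0,0.4],[0,0,2,0,0,0,0.4],[0,0,3,0,0,0,0.4],[0,0,4,0,0,0,0.4],[0,0,4,0,0,0,0.4],[-2,4,2,0,0,0,0.4],[-2,4,2,0,0,0,0.4],[0,5,0,0,0,0,0.4],[0,5,0,0,0,0,0.4]]
  ]
}}

```text
clock: 13.0
tool_pos: [0.4548, -0.0646, 0.2261]
orientation: [[-0.963, 0.268, 0.002], [0.268, 0.963, -0.0], [-0.002, 0.0, -1.0]]
ft_force: [0.5, 0.9, -1.0]
grip_width: 0.056
grasp_force: 0.0
```

Request:
{"api": "move_arm", "payload": {
  "deltas": [
    [[0,5,0,0,0,0,0.4],[0,5,0,0,0,0,0.4],[0,5,0,0,0,0,0.4],[0,5,0,0,0,0,0.4],[0,0,0,0,0,0,0.4]]
  ]
}}

```text
clock: 13.62
tool_pos: [0.4547, 0.1366, 0.2254]
orientation: [[-0.965, 0.264, 0.001], [0.264, 0.965, 0.001], [-0.001, 0.001, -1.0]]
ft_force: [-0.8, -0.2, 0.2]
grip_width: 0.0556
grasp_force: 0.0
```

Run:
```python
from h import *
b=grab('side');a=grab('top');s=robot.get_state();print(s['tool_pos'],s['clock'])
b0=cv2.resize(b['color'][220:350,230:370],None,fx=3.5,fy=3.5,interpolation=3)
a0=cv2.resize(a['color'][130:260,310:410],None,fx=3,fy=3.5,interpolation=3)
cv2.imwrite('pics/c6.png',np.hstack([b0,a0]))
print('expected knob centre/top home: side',proj(b,[[.493,-.2456,.078],[.493,-.2456,.092]]),'top',proj(a,[[.493,-.2456,.092]]))
```

```text
[0.45508458 0.13417898 0.22506508] 13.725
expected knob centre/top home: side [[263.96383604 278.10359801]
 [264.11429053 273.75270318]] top [[370.18392459 218.08418185]]
```

View pics/c6.png

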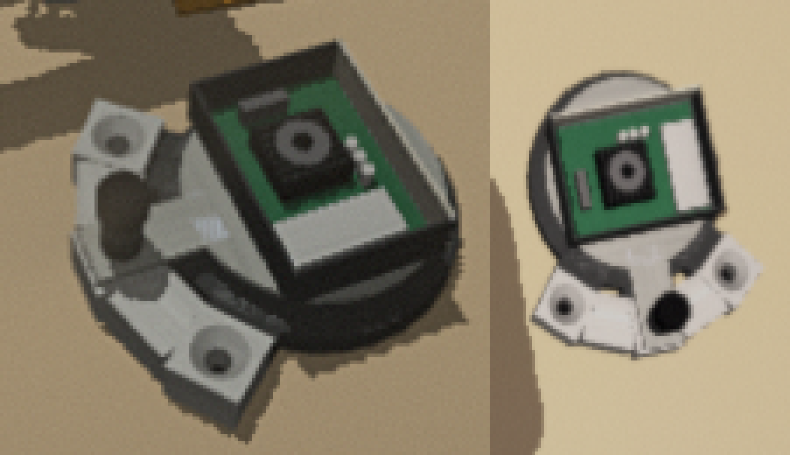

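The knob head now shows at side (265.1,277.1) and top (369.3,219.1). The fully-home prediction is side (264.0,278.1) and top (370.2,218.1). The side reading has the same 1 px offset as at the start, whereas a knob riding on the plate would show about 5.6 px higher. It's home in the middle hole.

```bash
python3 -c "
from plant import robot
print(robot.finish_job())"
```

```text
the job is handed in; nothing more can be done
None
```

The turntable with the opened firewall now sits at the middle hole with its plunger snapped home, the other turntable was not touched, and the job was handed in at about 14 s on the robot's clock (limit 32 s).

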